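# Mount an embossing drum on its axle pin

## Robot

A 6-joint arm with a two-finger parallel gripper is mounted at the origin on the work surface. World frame = base frame: x ahead of the robot, y to its left, z up, the work surface at z = 0. Lengths are in mm, angles in degrees, forces in N, time in s.
With the tool pointing down it reaches from about 375 to 925 mm from the base axis. Payload 5.7 kg.
Tool frame: the origin (TCP) lies between the finger pads; the fingertips stand 14 mm ahead of it and the grasp point (between the pads) lies 5 mm behind it; x points along the fingers, y is the direction in which the jaws open and shut, and the axes are right-handed (so a half turn about x gives the same grasp; the last joint's range is limited). The gripper opens to 88 mm and grips with 3 to 60 N. Pads are 20 mm wide; open, the fingers measure 115 mm over their backs; the gripper's body (75 mm by 178 mm) begins 61 mm behind the grasp point.
Start: joints at [-6.595, 20.558, 86.54, -0, 72.909, -6.595], TCP at [599.97, -0.004, 236.623] pointing down, gripper open.
Joint ranges: [-170.27, 170.27], [-57.76, 135], [12.27, 136.19], [-55.21, 235.2], [11.17, 155.16], [-170.74, 170.74]. Speed limits (degrees/s): [136.94, 136.94, 180, 180, 180, 180].

## Interface

Orientations are given as a 3x3 rotation matrix whose columns are the frame's x, y, z axes.
In Python, from station import movep, move_linear, move_j, grip, wait, solve_ik, sense, capture, Unreachable, close_job, search_frame, regions_of gives the robot as it stands. The module is installed in compiled form; this text tells all that it offers. Calls block until the motion is done:
- movep(position, orientation): joint-space move of the TCP to a pose.
- move_linear(position, vel=150, ori=None, max_force=None): straight line of the TCP; ori=None keeps the orientation; vel is the mean speed in mm/s. With max_force (N) it stops when the force on the tool has changed by that much, and returns True; else False.
- move_j(angles): joint-space move.
- grip(opening, f_grip=None): finger opening in mm; f_grip is the grip in N (None keeps the last); returns when the fingers have stopped.
- wait(seconds).
- solve_ik(position, orientation): joint angles nearest the present ones, or None.
- sense(): the state.
- capture(name): name is "scene" or "side" or "wrist"; returns a dict with "color" (400x640x3 uint8, blue, green, red), "camera_matrix" (3x3 intrinsics, pixels), "dist" ([k1, k2, p1, p2, k3] as OpenCV has them; the pictures are not rectified), "cam_to_world" (4x4, takes a point from camera to world coordinates); the wrist camera has in their place "T_tool_cam" (4x4, takes a point from camera to tool coordinates, whose origin is the TCP and whose axes are the tool frame's). Camera axes: x right, y up, looking along -z (the intrinsics and any distortion apply to the point x, -y, -z); pixel columns grow to the right and rows downward; lengths in mm; the calibration is good to about 2 mm. A picture is of the moment at which its call begins: read the wrist's pose just before it. There is no depth.
A pose or a line that the arm cannot do raises Unreachable and nothing moves.
- close_job(): hands the job in, once; it reports no verdict.
Trained networks look in a picture, given as the dict that the camera call returned (one of the last four; its "shot" number tells which), for a name from the list of things; names that differ only in an ending like _2 or _b are one class to them, and where a whole thing is asked for, a point or a joint stands for the part that bears it (a point fixed in the world has none). Each returns a list of dicts, best first, with "p" (0 to 1); they miss things now and then, are a little off and sometimes report something else, mostly with a low value. They report only what shows in the picture. A call takes as long as a camera call.
- search_frame(target, picture): "location" ([x, y, z] in mm, in the coordinates of the camera as it stood for that picture, good to about 4 mm: the middle of the surface that is visible of it).
- regions_of(target, picture): "pixels" (400x640 bool, what is visible of it).
The state is a dict: "time_s": time; "joint_positions": joint angles; "qd": joint speeds; "joint_efforts": joint torques, N m; "eef_pos": TCP position; "eef_rot": TCP orientation; "ft_force": force on the tool from outside, world axes, zero at the start; "moment": the same for the moment, N m; "opening": finger opening in mm.
Only numpy, scipy, OpenCV 4.12 (cv2) and the standard library are available. Lean on these libraries where they do the work, as an engineer would, in place of code of your own. Each camera call takes 0.05 s, during which the arm holds its last target.

## Task

Roll the biscuit drum along its lane onto the yellow line between the two cheeks, pushing only on its top and never lifting or gripping it, and let it come to rest there untouched. Then take the axle pin from its rack by its shaft, start it through either cheek into the drum and let go, leaving it lying in the holes; take it again by its red knob and push it fully home, through the drum and the other cheek, until the knob sits against the cheek. Let go, and leave the flour tin, flower cutter and scraper where they are.

Things in the scene. Friction and masses are not known exactly. Their poses are not given: they have to be found in the camera images.
- cradle: Fixed green cradle with bright end bars, 260 mm by 126 mm, turned up to 0.15 rad. Origin on the bench midway between two upright cheek plates, on the yellow line across the lane (the mark). x: along the lane in which the drum rolls, away from the robot; y: across it. Lane floor = bench, z = 0. Rails 16 mm high at y = 53 to 63 mm both sides; cross bars 20 mm high close the lane at x = -165 and +85 mm.
- axle_line (a point): Point midway between the cheek holes, 40 mm above the cradle's origin, axes as the cradle's. The cheeks are 60 mm wide (x), 62 mm high, 10 mm thick, with inner faces at y = +-53 and outer faces at y = +-63 mm. Each has a round through hole, 15 mm wide, centred on this point's y axis.
- drum: White drum with brass flower studs under 0.5 mm high, diameter 80, length 100 mm, about 0.55 kg, bore 16 mm right through, lying across the lane with 3 mm play each side. Origin at its centre, y its axle line; x, z turn as it rolls. Starts 65 to 115 mm from the mark, on the robot's side. It goes half as far as a finger pushing along its top, and stays when the finger stops and lifts.
- pin: Axle pin, about 0.14 kg: steel shaft, diameter 12, length 142 mm, its last 14 mm tapering to 4 mm; red ribbed knob, diameter 28, length 36 mm. Origin on the axis at the knob's inner face; x points to the tip, the knob lies at x = -36 to 0 mm. Balance point about x = 50 mm. Starts level in the rack, axis 36 mm above the bench.
- pin_tip (a point): Tip of the pin, at x = 142 mm of the pin. Its taper centres a drum that is within 4 mm of the mark. At home it stands 16 mm out of the far cheek; either cheek may be the entry side.
- pin_mid (a point): Point on the pin's axis at x = 63 mm of the pin; it lies at axle_line when the pin is home (knob's inner face against a cheek's outer face).
- pin_knob (a point): Centre of the pin's red knob, at x = -18 mm of the pin. When the pin is let go half way in, it stays in the holes and the knob sags by some millimetres.
- rack: Fixed grey pin rack, 215 by 56 mm, left or right of the cradle. Origin under its centre, x as the pin's. Base 6 mm thick. At x = -97 to -44 mm a pocket 52 mm high, walls 2 mm from the knob, so the knob cannot be taken there; at x = 52 to 66 mm a notched rest 42 mm high. The pin's origin is at x = -53 mm. Take the shaft between them from above and lift it straight up 30 mm to clear.
- flour_tin: Bystander: loose plain metal tin with lid, diameter 72, height 110 mm, on the side of the cradle away from the rack; origin under its centre.
- flower_cutter: Bystander: loose brass flower-shaped cutter, about 69 mm wide, 24 mm high; origin under its centre.
- scraper: Bystander: loose bench scraper lying flat, steel blade and blue grip, about 100 by 120 mm, 24 mm high; origin under its middle.

How it is judged (in metres and radians):
On the way, in this order (a step that is already met when the one before it is completed fails the run):
1. the drum stands still on the mark, its axis within 4 mm of the line, untouched (x of drum in the frame of cradle between -0.004 and 0.004 m and linear speed of drum below 0.01 m/s and contact force between the fingers and drum below 0.05 N), for 0.3 s.
2. the pin lies in cheek and drum with its tip inside the drum, let go (contact force between the fingers and pin below 0.05 N and distance between pin_tip and axle_line below 0.05 m and angle between the x axis of pin and the y axis of cradle, either way round below 0.2 rad and linear speed of pin below 0.02 m/s), for 0.2 s.
At the end, for the whole second after the job is handed in: The pin runs through both cheeks and the drum, knob against a cheek (pin_mid within 5 mm of axle_line, axes within 0.05 rad); the drum is on the bench, within 4 mm of the mark; both are let go and at rest; the bystanders are within 30 mm of where they stood (distance between pin_mid and axle_line below 0.005 m and angle between the x axis of pin and the y axis of cradle, either way round below 0.05 rad and x of drum in the frame of cradle between -0.004 and 0.004 m and height (world z) of drum below 0.045 m and linear speed of each of pin, drum below 0.01 m/s and contact force between the fingers and pin below 0.05 N); the robot touches nothing.
It fails at once if the drum is lifted off the bench (by more than 8 mm) (height (world z) of drum above 0.048 m).
It fails at once if the drum is pushed or gripped at its side: the fingers touch it with the grasp point lower than 85 mm above the bench (5 mm above the drum's top) (contact force between the fingers and drum above 1 N and height (world z) of the grasp point below 0.085 m).
It fails at once if a bystander is moved by more than 30 mm (distance of any of flour_tin, flower_cutter, scraper from where it was at the start of the episode above 0.03 m).
It also fails if it takes over 69 s, if anything falls off the work surface, if the arm or the gripper's body presses on something with over 40 N, if the wrist force passes 120 N, or if a joint passes its speed limit or range.

## Working session

There is one attempt and no reset: what is moved stays moved. The work goes in short steps, each a Python script; the robot and the scene stay as the last script left them, time stands still between calls to the robot, and variables do not carry over. Pictures are saved under pics/ and viewed, and the job is handed in when it is done.

```bash
mkdir -p pics; ls
python3 - <<'E'
from station import *
import cv2,numpy as np
s=sense();print(s)
for n in("scene","side","wrist"):
    c=capture(n);cv2.imwrite(f"pics/{n}0.png",c["color"]);print(n,c["camera_matrix"].tolist(),c["dist"],np.round(c.get("cam_to_world",c.get("T_tool_cam")),3).tolist())
    np.savez(f"{n}0.npz",**{k:v for k,v in c.items()})
E
```

```text
pics
{'time_s': 0.0, 'joint_positions': array([-6.59503566e+00,  2.05983002e+01,  8.65986853e+01,  5.67759621e-04,
        7.29090808e+01, -6.59476721e+00]), 'qd': array([ 0.02057843, -0.11307331, -0.00055155, -0.05500747,  0.0802536 ,
        0.04276681]), 'joint_efforts': array([-2.01257943e-03, -5.15376234e+01, -2.70722097e+01,  6.73234044e-02,
        3.48843460e-02, -1.61260368e-04]), 'eef_pos': array([5.99330072e+02, 7.02379977e-02, 2.35807795e+02]), 'eef_rot': array([[-1.83786841e-03,  9.99998311e-01, -7.81037972e-06],
       [ 2.22022031e-04, -7.40234476e-06, -9.99999975e-01],
       [-9.99998286e-01, -1.83787010e-03, -2.22008052e-04]]), 'ft_force': array([ 0.36256589, -0.94505381,  0.80164298]), 'moment': array([-0.01738181,  0.02513506,  0.0299737 ]), 'opening': 87.70294831955722}
scene [[364.33816166177934, 0.0, 317.71832174393893], [0.0, 364.33816166177934, 204.5952015628142], [0.0, 0.0, 1.0]] [0.02590237 0.         0.         0.         0.        ] [[0.251, -0.798, 0.548, 1193.977], [0.968, 0.205, -0.144, -169.525], [0.003, 0.566, 0.824, 1013.234], [0.0, 0.0, 0.0, 1.0]]
side [[367.34837809628596, 0.0, 316.5079070600754], [0.0, 367.34837809628596, 200.5243771117536], [0.0, 0.0, 1.0]] [-0.06861395  0.          0.          0.          0.        ] [[0.925, 0.264, -0.273, 283.317], [-0.379, 0.665, -0.643, -602.334], [0.011, 0.698, 0.716, 738.044], [0.0, 0.0, 0.0, 1.0]]
wrist [[290.56462166038006, 0.0, 320.7239595875063], [0.0, 290.56462166038006, 198.82393254154636], [0.0, 0.0, 1.0]] [-0.02726913  0.          0.          0.          0.        ] [[0.001, 0.242, -0.97, -147.826], [1.0, -0.0, 0.001, -0.177], [-0.0, -0.97, -0.242, -65.704], [0.0, 0.0, 0.0, 1.0]]
```

View pics/scene0.png

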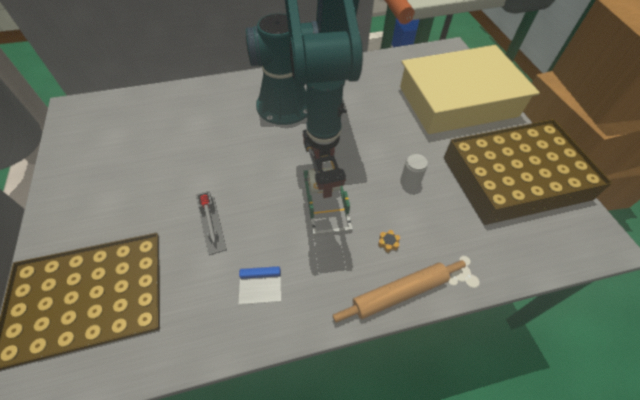

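View pics/side0.png

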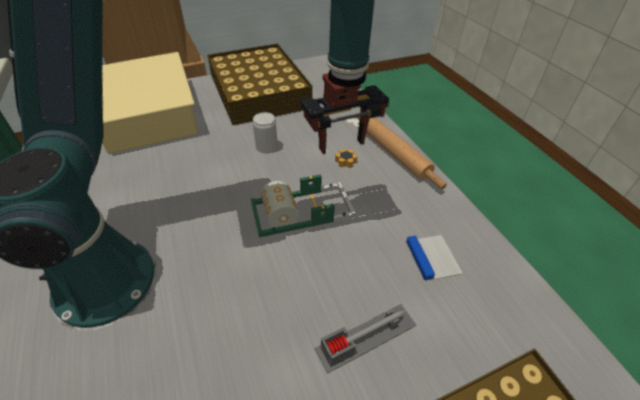

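View pics/wrist0.png

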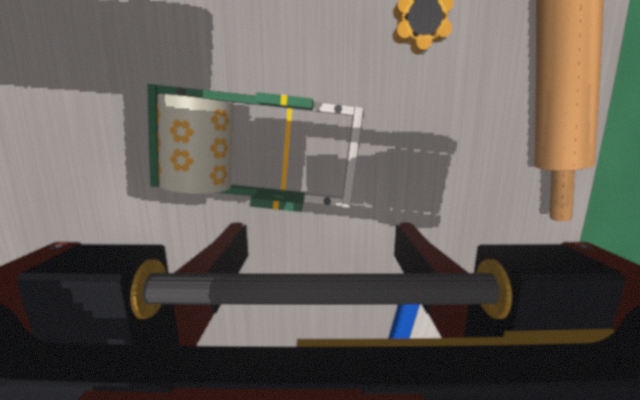

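The drum lies at the near end of the lane. The yellow line is at about (288,150) in the wrist picture. The rack is on the robot's right (-y), with the knob towards the robot, and the tin is on the left. I'll locate everything from these pictures first.

```bash
cat > h.py <<'E'
from station import *
import cv2,numpy as np
F=np.diag([1.,-1,-1])
def c2w(c,s=None):
    if "cam_to_world" in c: return np.array(c["cam_to_world"])
    T=np.eye(4);T[:3,:3]=s["eef_rot"];T[:3,3]=s["eef_pos"];return T@np.array(c["T_tool_cam"])
def ray(c,T,px):
    p=cv2.undistortPoints(np.array(px,float).reshape(-1,1,2),np.array(c["camera_matrix"]),np.array(c["dist"])).reshape(-1,2)
    d=np.c_[p[:,0],-p[:,1],-np.ones(len(p))]@T[:3,:3].T
    return T[:3,3],d
def onz(c,T,px,z):
    o,d=ray(c,T,px);t=(z-o[2])/d[:,2];return o+t[:,None]*d
def proj(c,T,P):
    P=np.atleast_2d(P).astype(float);q=(P-T[:3,3])@T[:3,:3]
    q=q*[1,-1,-1]
    return cv2.projectPoints(q,np.zeros(3),np.zeros(3),np.array(c["camera_matrix"]),np.array(c["dist"]))[0].reshape(-1,2)
def frame(x,y,a,P):
    P=np.atleast_2d(P).astype(float);c,s=np.cos(a),np.sin(a)
    return np.c_[x+c*P[:,0]-s*P[:,1],y+s*P[:,0]+c*P[:,1],P[:,2]]
def down(a):  # jaw (tool y) direction at world angle a, tool x down
    y=np.array([np.cos(a),np.sin(a),0]);x=np.array([0,0,-1.]);return np.c_[x,y,np.cross(x,y)]
def shot(n,f=None):
    s=sense();c=capture(n);T=c2w(c,s)
    if f: cv2.imwrite(f"pics/{f}.png",c["color"])
    return c,T
E
python3 - <<'E'
from h import *
for n in("scene","side","wrist"):
    c,T=shot(n)
    for t in("cradle","drum","rack","pin","pin_knob","flour_tin","flower_cutter","scraper"):
        r=search_frame(t,c)[:2]
        print(n,t,[(np.round((T@np.r_[a["location"],1])[:3]).tolist(),round(a["p"],2)) for a in r])
    if n=="wrist":
        im=cv2.resize(c["color"][70:230,120:470],None,fx=2.28,fy=2.28,interpolation=cv2.INTER_CUBIC);cv2.imwrite("pics/w_crop.png",im)
    if n=="side":
        im=cv2.resize(c["color"][290:380,300:430],None,fx=6,fy=6,interpolation=cv2.INTER_CUBIC);cv2.imwrite("pics/s_crop.png",im)
print(sense()["time_s"])
E
```

```text
scene cradle [([576.0, 18.0, 17.0], 0.69)]
scene drum [([475.0, 6.0, 64.0], 0.71)]
scene rack [([523.0, -338.0, 8.0], 0.96)]
scene pin [([493.0, -345.0, 44.0], 0.69)]
scene pin_knob [([489.0, -347.0, 41.0], 0.71), ([719.0, 182.0, 21.0], 0.35)]
scene flour_tin [([525.0, 331.0, 89.0], 0.76), ([719.0, 180.0, 21.0], 0.68)]
scene flower_cutter [([719.0, 181.0, 19.0], 0.77)]
scene scraper [([755.0, -229.0, 2.0], 0.9)]
side cradle [([543.0, -7.0, 16.0], 0.91)]
side drum [([448.0, 20.0, 65.0], 0.59)]
side rack [([493.0, -351.0, 8.0], 0.83)]
side pin [([487.0, -349.0, 41.0], 0.92)]
side pin_knob [([482.0, -350.0, 40.0], 0.78)]
side flour_tin [([501.0, 325.0, 76.0], 0.88), ([485.0, -348.0, 43.0], 0.69)]
side flower_cutter [([706.0, 177.0, 26.0], 0.78)]
side scraper [([753.0, -234.0, 3.0], 0.85)]
wrist cradle [([546.0, 55.0, 20.0], 0.95)]
wrist drum []
wrist rack []
wrist pin []
wrist pin_knob [([464.0, 51.0, 75.0], 0.56), ([546.0, 54.0, 17.0], 0.47)]
wrist flour_tin []
wrist flower_cutter [([714.0, 180.0, 24.0], 0.8)]
wrist scraper [([731.0, -221.0, 7.0], 0.8)]
1.5
```

View pics/w_crop.png

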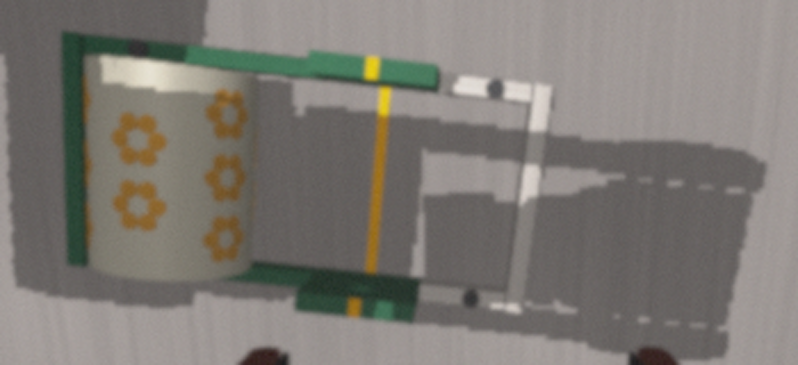

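The crop shows the drum against the near bar, the yellow mark and the white end bars. I'll take closer wrist views of the cradle and of the rack.

Run:
```python
from h import *
import pickle
R=down(0)
for nm,p in(("rack",[505,-395,200]),("crad",[545,-5,200])):
    movep(p,R);wait(0.3)
    c,T=shot("wrist","v_"+nm);pickle.dump((c,T),open(nm+".pkl","wb"))
    for t in(("cradle","drum") if nm=="crad" else("rack","pin","pin_knob")):
        for a in search_frame(t,c)[:2]: print(t,np.round((T@np.r_[a["location"],1])[:3]),round(a["p"],2))
        m=regions_of(t,c)
        if m: np.save(f"m_{nm}_{t}.npy",m[0]["pixels"]);print(m[0]["p"],m[0]["pixels"].sum())
print(sense()["time_s"])
```

```text
rack [ 517. -338.    5.] 0.82
0.73 6558
pin [ 481. -346.   40.] 0.66
0.57 2281
pin_knob [ 486. -345.   43.] 0.65
0.97 2416
cradle [549.  52.  17.] 0.93
0.9 8785
5.6667
```

View pics/v_rack.png

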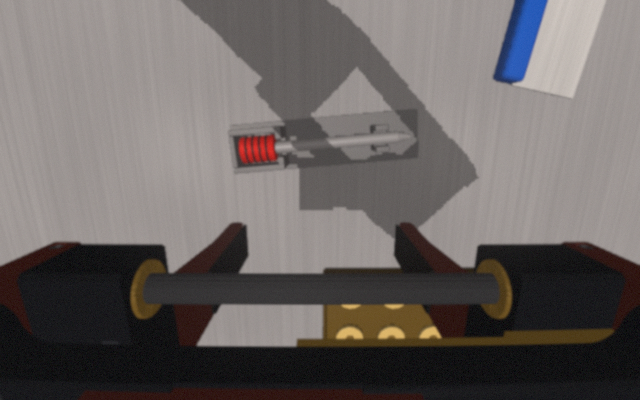

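View pics/v_crad.png

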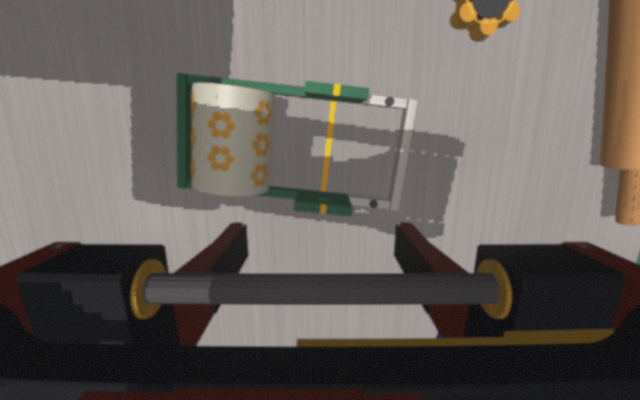

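The rack picture shows the knob at (238–276, 149) and the pin tip near (415,136). The cradle picture shows the mark from (337,90) to (323,212) and the drum at columns 190–272. I'll enlarge both to pick corners.

Run:
```python
import cv2,numpy as np
def crop(f,x0,y0,x1,y1,k,o):
    im=cv2.imread(f)[y0:y1,x0:x1];im=cv2.resize(im,None,fx=k,fy=k,interpolation=cv2.INTER_CUBIC)
    for x in range((x0+19)//20*20,x1,20):
        cv2.line(im,((x-x0)*k,0),((x-x0)*k,6),(0,0,255),1);cv2.putText(im,str(x),((x-x0)*k,16),0,.35,(0,0,255),1)
    for y in range((y0+9)//10*10,y1,10):
        cv2.line(im,(0,(y-y0)*k),(6,(y-y0)*k),(0,0,255),1);cv2.putText(im,str(y),(8,(y-y0)*k+4),0,.35,(0,0,255),1)
    cv2.imwrite(o,im)
crop("pics/v_crad.png",165,60,425,225,3,"pics/z_crad.png")
crop("pics/v_rack.png",220,100,430,180,3,"pics/z_rack.png")
```

```text
(no output)
```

View pics/z_crad.png

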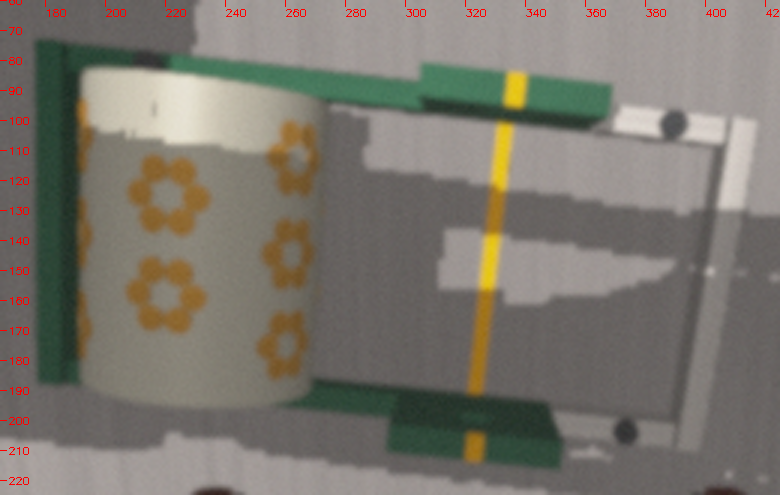

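View pics/z_rack.png

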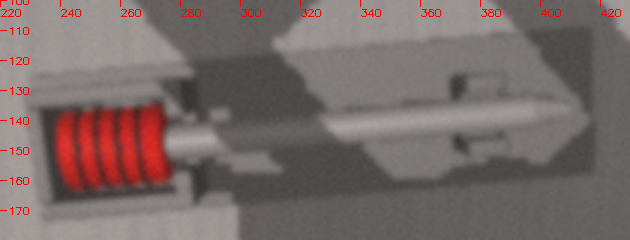

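```bash
cat > fit.py <<'E'
from h import *
import pickle
from scipy.optimize import least_squares
c,T=pickle.load(open("crad.pkl","rb"))
W=lambda l:np.array([[165+a/3,60+b/3] for a,b in l])
P=np.array([(-30,63,62),(30,63,62),(-30,-63,62),(30,-63,62),(0,-53,0),(0,63,62),(0,-63,62),(90,63,20),(90,-63,20),(-170,63,20),(-170,-63,20)],float)
Q=W([(421,62),(612,85),(387,452),(560,468),(476,395),(518,72),(475,461),(757,120),(700,450),(37,40),(37,383)])
f=lambda v:(proj(c,T,frame(*v,P))-Q).ravel()
r=least_squares(f,[570,40,0],x_scale=[1,1,.01],loss="soft_l1")
print("cradle",r.x);print(np.round(f(r.x).reshape(-1,2),1).tolist())
cr=r.x
# drum: centre on lane, silhouettes at its mid y: left/right
def dr(x):
    th=np.linspace(0,2*np.pi,181);o=[]
    for y in(-30,0,30):
        p=proj(c,T,frame(*cr,np.c_[x+40*np.cos(th),0*th+y,40+40*np.sin(th)]));o.append((y,p[:,0].min(),p[:,0].max(),p[p[:,0].argmax(),1]))
    return np.round(o,1)
for x in(-125,-115,-110,-105,-95):print(x,dr(x).tolist())
c2,T2=pickle.load(open("rack.pkl","rb"))
W2=lambda l:np.array([[220+a/3,100+b/3] for a,b in l])
P2=np.array([(107.5,28,6),(107.5,-28,6),(-35,0,36),(35,0,36),(80,0,36),(-53,0,40)],float)
Q2=W2([(591,28),(594,172),(180,141),(400,126),(540,112),(170,143)])
w=np.array([[1,1],[1,1],[0,1],[0,1],[0,1],[1,0]])
g=lambda v:((proj(c2,T2,frame(*v,P2))-Q2)*w).ravel()
r=least_squares(g,[515,-340,0.06],x_scale=[1,1,.01]);print("rack",r.x,np.round(g(r.x),1).tolist())
rk=r.x
pr=lambda l:np.round((proj(c2,T2,frame(*rk,np.array(l,float)))-[220,100])*3).tolist()
print("tip",pr([(89,0,36)]),"knob outer",pr([(-89,0,36),(-89,0,50)]),"pocket",pr([(-97,16,52),(-97,-16,52),(-107.5,28,6),(-107.5,-28,6)]), "rest", pr([(52,0,36),(66,0,36)]))
pickle.dump((cr,rk),open("pose.pkl","wb"))
E
python3 fit.py
```

```text
cradle [ 5.53747986e+02  3.53754565e+01 -1.06344777e-01]
[[-0.1, -0.1], [0.6, -0.5], [-0.1, 0.2], [0.3, 0.7], [-0.2, -0.4], [-0.1, 0.2], [-0.4, 0.1], [1.0, -0.7], [0.4, 1.1], [-1.2, -0.6], [-0.3, 0.7]]
-125 [[-30.0, 167.8, 248.1, 168.9], [0.0, 167.3, 249.4, 141.3], [30.0, 166.8, 250.8, 112.5]]
-115 [[-30.0, 177.6, 257.2, 170.0], [0.0, 177.3, 258.7, 142.4], [30.0, 177.1, 260.3, 113.5]]
-110 [[-30.0, 182.6, 261.7, 170.5], [0.0, 182.4, 263.3, 143.0], [30.0, 182.3, 265.1, 114.0]]
-105 [[-30.0, 187.5, 266.3, 171.2], [0.0, 187.4, 268.0, 143.4], [30.0, 187.4, 269.8, 114.5]]
-95 [[-30.0, 197.3, 275.4, 172.3], [0.0, 197.4, 277.4, 144.5], [30.0, 197.7, 279.4, 115.5]]
rack [ 5.10384490e+02 -3.47246052e+02  9.67027731e-02] [0.7, -0.5, 0.6, 0.9, 0.0, 0.6, 0.0, -0.7, 0.0, -0.1, -1.1, 0.0]
tip [[570.0, 109.0]] knob outer [[68.0, 158.0], [57.0, 161.0]] pocket [[25.0, 116.0], [40.0, 211.0], [30.0, 82.0], [53.0, 226.0]] rest [[465.0, 119.0], [504.0, 115.0]]
```

The fit residuals are under about 1 px. The cradle is at (553.7, 35.4) with yaw -0.106, and the drum is at x ≈ -101. Now the first short rolling stroke on its top.

```bash
cat >> h.py <<'E'
import pickle,os
if os.path.exists("pose.pkl"): cr,rk=pickle.load(open("pose.pkl","rb"))
C=lambda x,y,z:frame(*cr,[(x,y,z)])[0]
def stroke(xd,d,press=4,h=10,v=60):
    """finger on top of drum at lane x xd, roll it by d"""
    s=-d/2
    move_linear(C(xd+s,0,102),150)
    hit=move_linear(C(xd+s,0,88),25,max_force=press)
    z=sense()["eef_pos"][2]; 
    move_linear(C(xd+s+2*d,0,z),v)
    q=sense();print("hit",hit,"z",round(z,1),"F",np.round(q["ft_force"],1),np.round(q["eef_pos"],1))
    move_linear(C(xd+s+2*d,0,104),100)
def mask_drum(c):
    h=regions_of("drum",c);return h
E
python3 - <<'E'
from h import *
grip(0,20)
movep(C(-111,0,125),down(cr[2]))
stroke(-101,20)
s=sense();print(s["time_s"],s["opening"])
c,T=shot("side","r1_side")
im=cv2.resize(c["color"][120:260,200:400],None,fx=4,fy=4,interpolation=cv2.INTER_CUBIC);cv2.imwrite("pics/r1_side.png",im)
E
```

```text
hit True z 93.6 F [-0.3  0.1  5.4] [482.9  42.9  93.6]
9.4083 0.5729248837959374
```

View pics/r1_side.png

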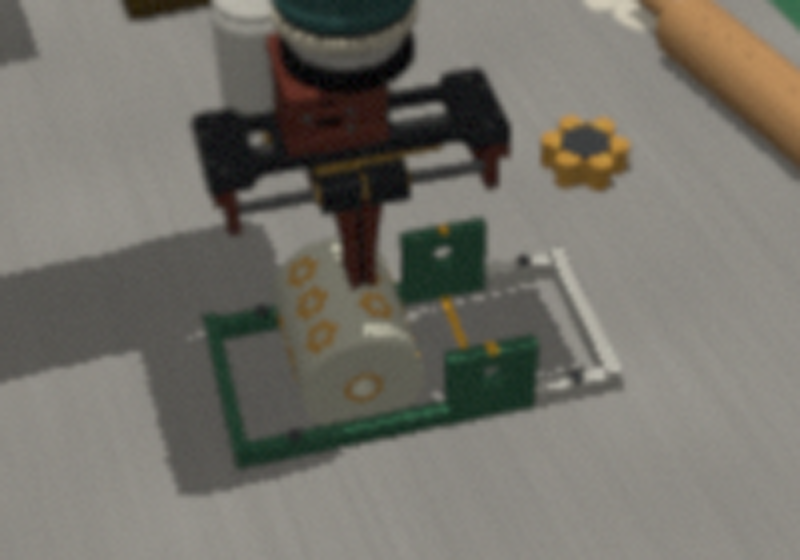

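The first stroke worked: the drum rolled forward, with its end face now near crop (365,385). I'll make three more strokes and then measure with the wrist camera.

Run:
```python
from h import *
for x in(-81,-61,-41): stroke(x,20)
movep([545,-5,200],down(0));wait(.2)
c,T=shot("wrist","r4");pickle.dump((c,T),open("r4.pkl","wb"))
im=cv2.resize(c["color"][60:225,165:425],None,fx=3,fy=3,interpolation=cv2.INTER_CUBIC);cv2.imwrite("pics/r4z.png",im)
th=np.linspace(0,2*np.pi,181)
for x in(-30,-20,-10,0):
    o=[]
    for y in(-30,0,30):
        p=proj(c,T,frame(*cr,np.c_[x+40*np.cos(th),0*th+y,40+40*np.sin(th)]));p=(p-[165,60])*3
        o+=[p[p[:,0].argmin()],p[p[:,0].argmax()]]
    print(x,np.round(o).tolist())
print(sense()["time_s"])
```

```text
hit True z 93.8 F [-0.7 -0.5  2.9] [502.6  40.8  93.7]
hit True z 94.0 F [ 0.2 -1.   1.6] [522.4  38.7  93.7]
hit True z 94.0 F [0.6 0.3 2.3] [542.3  36.6  93.8]
-30 [[291.0, 343.0], [517.0, 364.0], [296.0, 256.0], [528.0, 280.0], [302.0, 164.0], [538.0, 191.0]]
-20 [[320.0, 346.0], [545.0, 368.0], [326.0, 259.0], [556.0, 283.0], [332.0, 168.0], [568.0, 194.0]]
-10 [[348.0, 348.0], [573.0, 371.0], [355.0, 262.0], [585.0, 287.0], [362.0, 171.0], [597.0, 197.0]]
0 [[377.0, 350.0], [601.0, 375.0], [384.0, 264.0], [614.0, 290.0], [391.0, 174.0], [627.0, 200.0]]
15.4833
```

View pics/r4z.png

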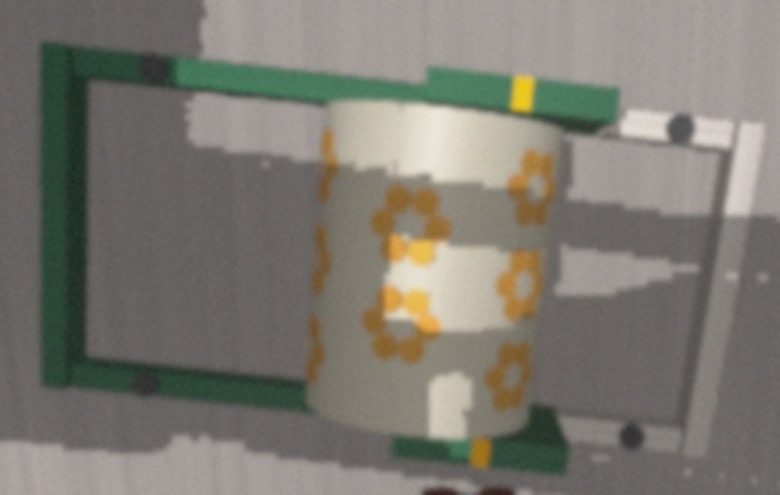

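```bash
cat > meas.py <<'E'
from h import *
from scipy.optimize import least_squares
import sys
c,T=pickle.load(open("r4.pkl","rb"))
P=[(-170,63,20),(-170,-63,20),(90,63,20),(90,-63,20),(0,63,62),(0,-63,62),(30,63,62),(30,-63,62)]
Q=np.array([(42,44),(42,386),(764,124),(704,456),(523,76),(480,467),(619,89),(567,472)])/3+[165,60]
f=lambda v:(proj(c,T,frame(*v,P))-Q).ravel()
r=least_squares(f,cr,x_scale=[1,1,.01]).x
print("cradle now",r,cr);print(np.round(f(r),1))
th=np.linspace(0,2*np.pi,361)
def sil(x):
    o=[]
    for y in(-30,0,30):
        p=(proj(c,T,frame(*r,np.c_[x+40*np.cos(th),0*th+y,40+40*np.sin(th)]))-[165,60])*3
        o+=[p[:,0].min(),p[:,0].max()]
    return np.array(o)
for x in(-26,-24,-22,-20,-18): print(x,np.round(sil(x)))
E
python3 meas.py
python3 - <<'E'
import cv2,numpy as np
im=cv2.imread("pics/r4z.png")
for y in(170,195,258,283,346,370): print(y,[ (x,im[y,x].tolist()) for x in list(range(296,340,6))],[ (x,im[y,x].tolist()) for x in range(522,575,6)])
E
```

```text
cradle now [ 5.53525919e+02  3.54401421e+01 -1.05740539e-01] [ 5.53747986e+02  3.53754565e+01 -1.06344777e-01]
[-1.4 -0.8 -0.6  0.9  0.9 -0.7  1.   0.7  0.2  0.2 -0.3 -0.2  0.4 -0.5
 -0.3  1.2]
-26 [302. 528. 307. 538. 313. 549.]
-24 [308. 533. 313. 544. 319. 555.]
-22 [313. 539. 319. 550. 325. 561.]
-20 [319. 545. 325. 556. 331. 567.]
-18 [325. 550. 331. 561. 337. 573.]
170 [(296, [99, 102, 107]), (302, [99, 101, 105]), (308, [95, 98, 103]), (314, [96, 100, 105]), (320, [85, 101, 113]), (326, [66, 94, 112]), (332, [53, 89, 118]), (338, [83, 104, 120])] [(522, [103, 145, 176]), (528, [64, 127, 170]), (534, [70, 129, 171]), (540, [72, 124, 162]), (546, [54, 110, 149]), (552, [85, 116, 139]), (558, [99, 110, 114]), (564, [98, 101, 105]), (570, [109, 112, 118])]
195 [(296, [97, 99, 104]), (302, [100, 101, 107]), (308, [98, 100, 104]), (314, [91, 96, 103]), (320, [63, 88, 111]), (326, [60, 91, 114]), (332, [96, 109, 117]), (338, [104, 114, 118])] [(522, [60, 100, 129]), (528, [93, 114, 127]), (534, [118, 129, 135]), (540, [114, 134, 145]), (546, [68, 111, 145]), (552, [66, 101, 127]), (5
[... 957 characters left out ...]
92, 112]), (320, [61, 93, 116]), (326, [99, 112, 119]), (332, [104, 115, 118]), (338, [107, 119, 122])] [(522, [58, 94, 122]), (528, [74, 99, 120]), (534, [92, 104, 108]), (540, [95, 98, 102]), (546, [101, 103, 108]), (552, [102, 102, 107]), (558, [96, 99, 104]), (564, [97, 99, 104]), (570, [100, 104, 108])]
370 [(296, [99, 102, 107]), (302, [94, 99, 107]), (308, [59, 85, 111]), (314, [58, 91, 116]), (320, [93, 107, 115]), (326, [104, 114, 119]), (332, [104, 116, 121]), (338, [109, 120, 124])] [(522, [67, 98, 120]), (528, [57, 90, 116]), (534, [87, 97, 105]), (540, [97, 100, 104]), (546, [98, 101, 106]), (552, [96, 100, 105]), (558, [98, 99, 103]), (564, [97, 99, 103]), (570, [97, 99, 103])]
```

The drum is now at about -24.3 mm; both silhouette edges agree. Two shorter strokes next, then I'll measure again.

```bash
python3 - <<'E'
from h import *
movep(C(-30.5,0,125),down(cr[2]))
for x in(-24.3,-12.1): stroke(x,12.3)
movep([545,-5,200],down(0));wait(.3)
c,T=shot("wrist","r5");pickle.dump((c,T),open("r4.pkl","wb"))
im=cv2.resize(c["color"][60:225,165:425],None,fx=3,fy=3,interpolation=cv2.INTER_CUBIC);cv2.imwrite("pics/r5z.png",im)
print(sense()["time_s"])
for y in(258,264,283,290): print(y,[ (x,im[y,x].tolist()) for x in list(range(366,400,4))],[ (x,im[y,x].tolist()) for x in range(590,634,4)])
E
sed -i 's/(-26,-24,-22,-20,-18)/(-4,-2,0,2,4)/' meas.py
```

```text
hit True z 94.1 F [0.3 0.7 3.6] [548.   36.   94.1]
hit True z 94.2 F [-0.1 -0.4  3.3] [560.   34.7  94. ]
19.7667
258 [(366, [99, 100, 105]), (370, [98, 101, 106]), (374, [97, 99, 104]), (378, [94, 99, 103]), (382, [94, 100, 105]), (386, [95, 104, 107]), (390, [97, 108, 112]), (394, [90, 108, 120]), (398, [88, 120, 145])] [(590, [110, 121, 125]), (594, [107, 119, 123]), (598, [107, 118, 121]), (602, [106, 117, 120]), (606, [100, 111, 117]), (610, [90, 106, 117]), (614, [102, 110, 119]), (618, [123, 125, 132]), (622, [143, 145, 152]), (626, [147, 149, 157]), (630, [136, 139, 145])]
264 [(366, [99, 102, 105]), (370, [100, 101, 107]), (374, [96, 98, 103]), (378, [94, 100, 104]), (382, [92, 99, 103]), (386, [96, 104, 108]), (390, [89, 103, 112]), (394, [72, 99, 120]), (398, [61, 110, 148])] [(590, [124, 136, 140]), (594, [122, 133, 138]), (598, [123, 134, 138]), (602, [120, 131, 136]), (606, [110, 126, 138]), (610, [91, 120, 141]), (614, [113, 127, 142]), (618, [141, 146, 155]), (622, [151, 153, 160]), (626, [151, 155, 161]), (630, [151, 153, 160])]
283 [(366, [102, 102, 107]), (370, [9
[... 214 characters left out ...]
49, 153]), (598, [126, 139, 147]), (602, [111, 131, 144]), (606, [85, 117, 138]), (610, [90, 104, 120]), (614, [121, 123, 130]), (618, [144, 146, 154]), (622, [152, 156, 162]), (626, [148, 149, 157]), (630, [139, 140, 147])]
290 [(366, [100, 102, 106]), (370, [93, 98, 103]), (374, [89, 100, 107]), (378, [89, 100, 106]), (382, [92, 102, 106]), (386, [97, 107, 111]), (390, [101, 112, 115]), (394, [101, 120, 133]), (398, [90, 139, 174])] [(590, [138, 152, 157]), (594, [133, 145, 151]), (598, [124, 139, 147]), (602, [98, 127, 149]), (606, [73, 108, 136]), (610, [90, 103, 117]), (614, [117, 120, 127]), (618, [131, 132, 139]), (622, [118, 122, 128]), (626, [117, 121, 126]), (630, [109, 110, 116])]
```

View pics/r5z.png

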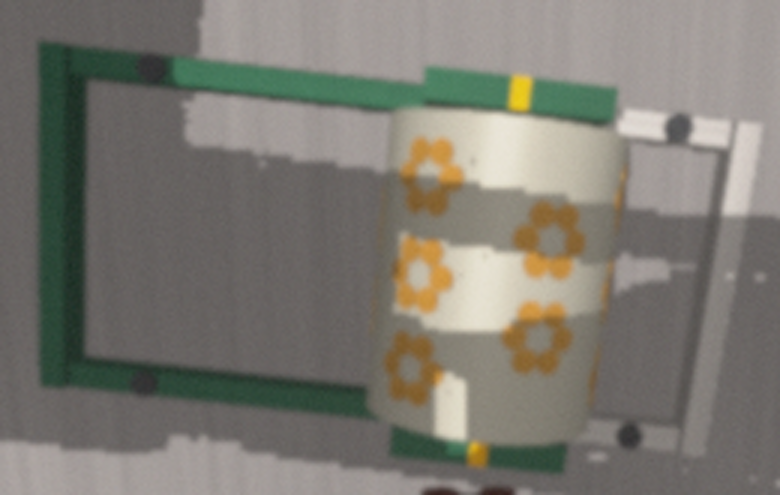

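```bash
sed -i 's/^Q=.*/Q=np.array([(40,43),(40,386),(761,122),(702,456),(520,76),(478,466),(616,89),(564,471)])\/3+[165,60]/' meas.py; python3 meas.py
python3 - <<'E'
from h import *
c,T=shot("side")
im=cv2.resize(c["color"][150:250,230:370],None,fx=5,fy=5,interpolation=cv2.INTER_CUBIC);cv2.imwrite("pics/r5s.png",im)
E
```

```text
cradle now [ 5.53384827e+02  3.54794025e+01 -1.05164455e-01] [ 5.53747986e+02  3.53754565e+01 -1.06344777e-01]
[-1.5 -0.6 -0.6  0.7  1.  -0.3  0.9  0.4  0.3 -0.  -0.5 -0.1  0.5 -0.7
 -0.1  1.2]
-4 [362. 587. 369. 599. 376. 612.]
-2 [368. 593. 375. 605. 382. 618.]
0 [374. 598. 381. 611. 388. 624.]
2 [379. 604. 387. 617. 394. 630.]
4 [385. 610. 392. 622. 400. 635.]
```

View pics/r5s.png

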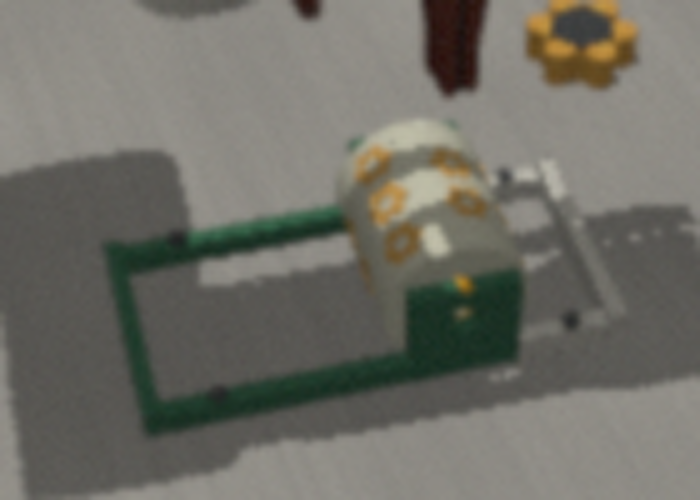

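The drum measures at x ≈ -0.8 mm, untouched and still. The side view shows the drum sitting behind the near cheek, centred over the yellow tick. Next I take the pin by its shaft at pin x = 30.

Run:
```python
from h import *
K=lambda x,z:frame(*rk,[(x,0,z)])[0]
Rg=down(rk[2]-np.pi/2)
grip(44,30)
movep(K(-23,100),Rg)
print("j",np.round(sense()["joint_positions"]))
move_linear(K(-23,31),100,max_force=8)
c,T=shot("wrist","g0")
grip(0,30);s=sense();print("open",s["opening"],np.round(s["eef_pos"],1))
b=s["ft_force"]
move_linear(K(-23,85),80);wait(.2)
s=sense();print("dF",np.round(s["ft_force"]-b,2),s["opening"],s["time_s"])
movep(C(0,-200,85),down(cr[2]));wait(.2)
s=sense();print(np.round(s["eef_pos"],1),s["opening"],s["time_s"],np.round(s["joint_positions"]))
c,T=shot("wrist","g1");c,T=shot("side")
im=cv2.resize(c["color"][150:350,210:410],None,fx=3,fy=3,interpolation=cv2.INTER_CUBIC);cv2.imwrite("pics/g1s.png",im)
```

```text
j [-42.  29.  95.   0.  56.  42.]
open 11.406813377205683 [ 487.5 -349.4   31.2]
dF [ 0.39 -2.27 -4.51] 11.161448347824079 24.5333
[ 532.6 -164.5   85. ] 11.21612393575602 25.725 [-24.  27. 101.  -0.  52. -18.]
```

View pics/g1s.png

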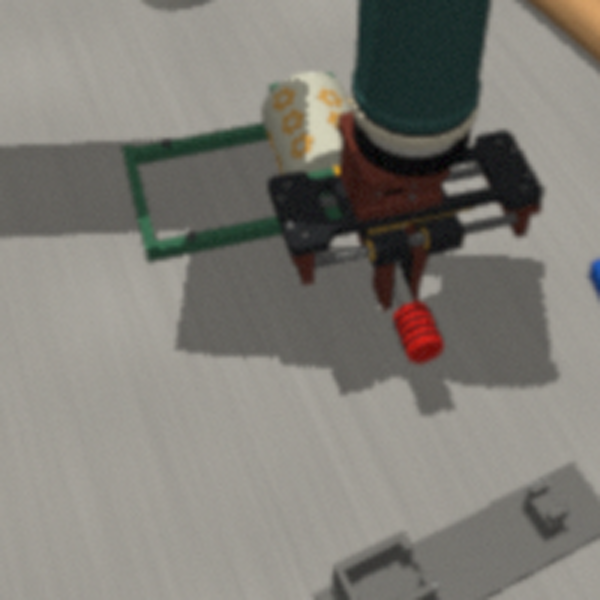

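View pics/g1.png

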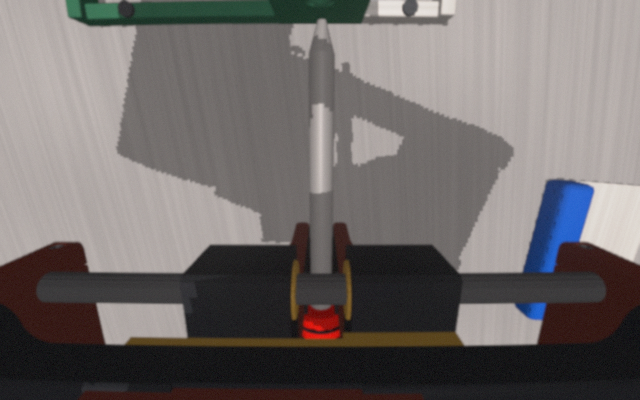

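The pin is held straight in the jaws, with its tip at (321,20) in the wrist view. I'll check that tip against prediction, to catch slip or pitch in the grip.

Run:
```python
from h import *
c,T=shot("wrist");s=sense()
e=s["eef_pos"];z=s["eef_rot"][:,2];print(z)
for d in(106,109,112,115,118):
    for dz in(0,5,10): print(d,dz,np.round(proj(c,T,e-z*d+[0,0,dz])[0],1),end=" ")
    print()
# shaft point 60 ahead
print(np.round(proj(c,T,[e-z*60+[0,0,5],e-z*100+[0,0,5]]),1))
im=cv2.resize(c["color"][0:120,260:400],None,fx=5,fy=5,interpolation=cv2.INTER_CUBIC);cv2.imwrite("pics/g1t.png",im)
g=C(0,-200,85);print(np.round(e-g,1))
```

```text
[-1.07371401e-01 -9.94218980e-01  3.38300438e-05]
106 0 [321.3  37. ] 106 5 [321.3  33.6] 106 10 [321.3  30.1] 
109 0 [321.3  29.9] 109 5 [321.3  26.3] 109 10 [321.3  22.4] 
112 0 [321.3  22.8] 112 5 [321.3  18.9] 112 10 [321.3  14.7] 
115 0 [321.3  15.6] 115 5 [321.3  11.4] 115 10 [321.3   6.9] 
118 0 [321.3   8.4] 118 5 [321.3   3.9] 118 10 [321.3  -0.9] 
[[321.3 138.2]
 [321.3  48.1]]
[-0.  -0.6 -0. ]
```

View pics/g1t.png

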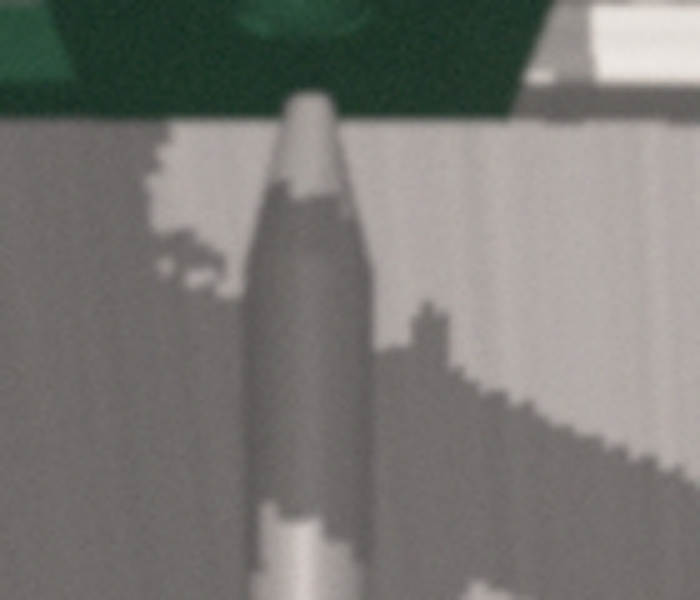

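The tip matches the prediction within 1 px, so the grasp is good. Now lower to axle height and insert with a force guard.

Run:
```python
from h import *
move_linear(C(0,-198,35),100);wait(.15)
b=sense()["ft_force"]
for y,v in((-170,60),(-150,40),(-120,40),(-100,40),(-84,40)):
    h=move_linear(C(0,y,35),v,max_force=12);s=sense();e=s["eef_pos"]
    print(y,h,np.round(e-C(0,y,35),1),"dF",np.round(s["ft_force"]-b,1),round(s["time_s"],1))
    if h:break
c,T=shot("side");im=cv2.resize(c["color"][150:350,210:410],None,fx=3,fy=3,interpolation=cv2.INTER_CUBIC);cv2.imwrite("pics/i1s.png",im)
c,T=shot("wrist","i1")
```

```text
-170 False [0.1 0.3 0. ] dF [ 0.5 -0.5 -0.4] 27.3
-150 False [0.1 0.1 0. ] dF [ 0.8  0.  -0.6] 27.9
-120 False [ 0.1 -0.1  0. ] dF [ 0.7 -0.4 -0.3] 28.8
-100 False [0.  0.2 0. ] dF [ 0.4 -0.2 -0.2] 29.5
-84 False [0.  0.2 0. ] dF [ 0.9 -0.9 -0.4] 30.0
```

View pics/i1s.png

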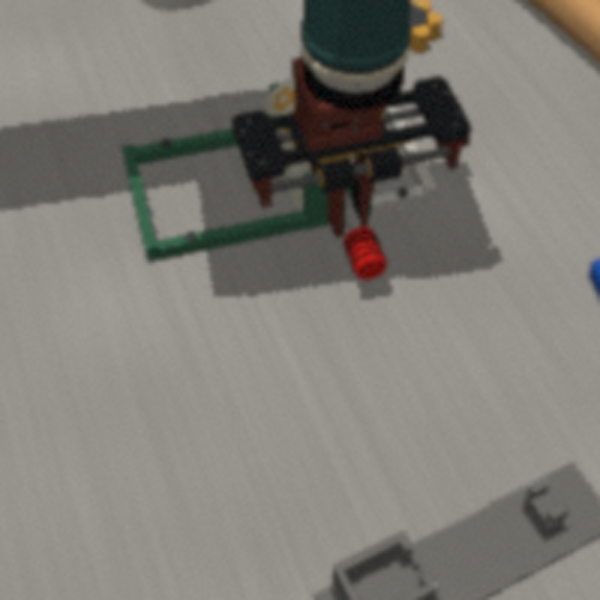

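View pics/i1.png

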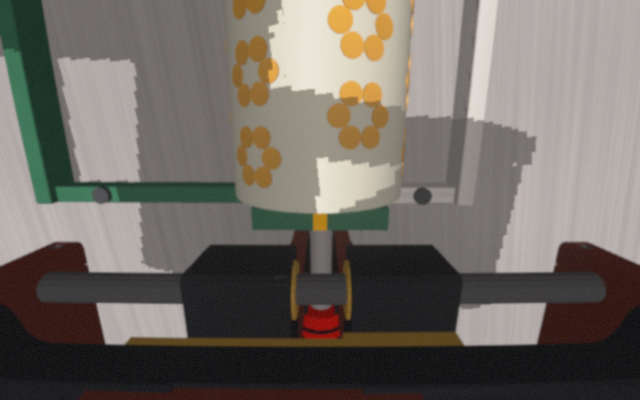

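The pin slid in without resistance, with the tip about 28 mm past centre. I'll let go, wait, and slide the open fingers back beside the knob.

Run:
```python
from h import *
grip(56);wait(.6)
move_linear(C(0,-132,35),60)
wait(.3);print(sense()["time_s"],np.round(sense()["ft_force"],1))
c,T=shot("side");im=cv2.resize(c["color"][180:280,270:400],None,fx=6,fy=6,interpolation=cv2.INTER_CUBIC);cv2.imwrite("pics/j1s.png",im)
print([(np.round((T@np.r_[a["location"],1])[:3]),a["p"]) for a in search_frame("pin_knob",c)[:2]])
print("knob nominal",C(0,-132,40),np.round(proj(c,T,[C(0,-132,40),C(0,-132,34),C(0,-150,40),C(0,-114,40)])),)
c,T=shot("wrist","j1")
```

```text
32.8333 [ 1.   0.2 -0.6]
[(array([ 537., -104.,   47.]), 0.63), (array([ 752., -237.,    5.]), 0.33)]
knob nominal [539.73691971 -95.87883867  40.        ] [[332. 234.]
 [332. 236.]
 [334. 240.]
 [330. 229.]]
```

View pics/j1s.png

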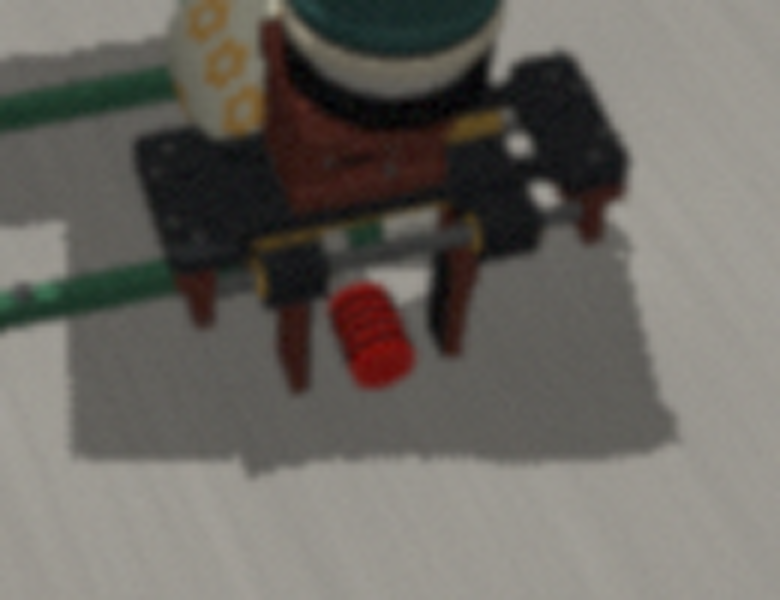

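View pics/j1.png

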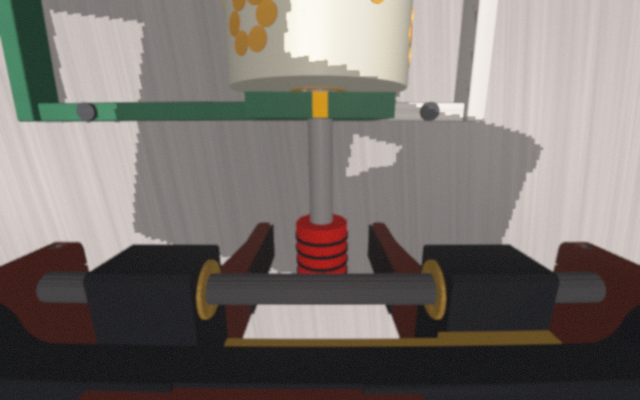

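The knob is centred between the open fingers and sags to z ≈ 34. I'll grip it there, level it, and push it home under a force guard.

Run:
```python
from h import *
move_linear(C(0,-132,29),50)
grip(0,35);s=sense();print("open",s["opening"]);b=s["ft_force"]
pr=lambda t,s:print(t,"dF",np.round(s["ft_force"]-b,1),np.round(s["eef_pos"],1),round(s["time_s"],1))
print(move_linear(C(0,-132,35),30,max_force=15));pr("lift",sense())
for y,v in((-115,40),(-100,40),(-88,40),(-79,20)):
    h=move_linear(C(0,y,35),v,max_force=12);s=sense();pr((y,h),s);print(" err",np.round(s["eef_pos"]-C(0,y,35),1))
    if h:break
c,T=shot("wrist","k1")
c,T=shot("side");im=cv2.resize(c["color"][150:270,230:390],None,fx=5,fy=5,interpolation=cv2.INTER_CUBIC);cv2.imwrite("pics/k1s.png",im)
```

```text
open 27.397408674584035
False
lift dF [-0.4 -0.9 -2.4] [539.7 -95.9  35.1] 34.2
(-115, False) dF [-0.   1.  -3.2] [541.5 -78.6  35. ] 34.7
 err [-0.   0.4 -0. ]
(-100, False) dF [ 0.  -0.1 -1.9] [543.1 -63.7  35. ] 35.3
 err [-0.   0.3 -0. ]
(-88, False) dF [ 0.2  1.  -3.2] [544.4 -51.7  35. ] 35.7
 err [ 0.   0.4 -0. ]
(-79, False) dF [-1.5 -6.9 -3.1] [545.2 -44.2  35. ] 36.3
 err [-0.2 -1.  -0. ]
```

View pics/k1s.png

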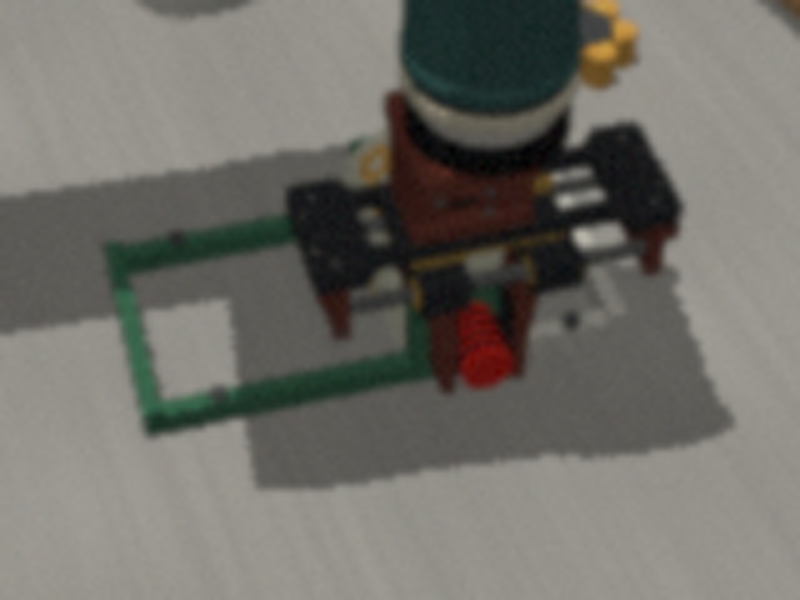

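View pics/k1.png

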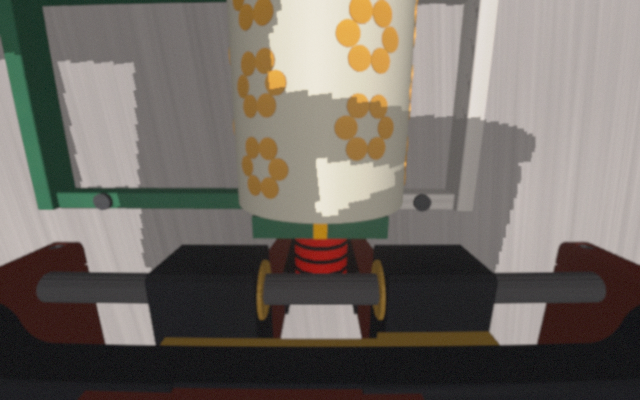

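The force rises just where the knob should meet the cheek (7 N at about y = -80). I'll give it a small final nudge, let go, back away and look.

Run:
```python
from h import *
print(move_linear(C(0,-77,35),20,max_force=12));s=sense();print(np.round(s["eef_pos"]-C(0,-80,35),1),np.round(s["ft_force"],1))
move_linear(C(0,-80.5,35),20)
grip(60);wait(.3)
move_linear(C(0,-82,130),100)
movep([545,-60,235],down(0));wait(.2)
c,T=shot("wrist","l1");pickle.dump((c,T),open("l1.pkl","wb"))
P=lambda l:np.round(proj(c,T,[C(*p) for p in l]),1).tolist()
print("far tip",P([(0,79,40)]),"knob inner/outer",P([(0,-63,40),(0,-99,40)]),"mark",P([(0,63,62),(0,-63,62)]))
th=np.linspace(0,2*np.pi,361)
for x in(-3,0,3):
  p=proj(c,T,frame(*cr,np.c_[x+40*np.cos(th),0*th,40+40*np.sin(th)]));print(x,p[p[:,0].argmin()],p[p[:,0].argmax()])
c,T=shot("side");im=cv2.resize(c["color"][150:250,230:370],None,fx=5,fy=5,interpolation=cv2.INTER_CUBIC);cv2.imwrite("pics/l1s.png",im)
print("side tip",proj(c,T,[C(0,79,40),C(0,-99,40)]))
c,T=shot("scene");im=cv2.resize(c["color"][150:250,260:400],None,fx=5,fy=5,interpolation=cv2.INTER_CUBIC);cv2.imwrite("pics/l1c.png",im)
print("scene (crop px) tip,far face,knob",(proj(c,T,[C(0,79,40),C(0,63,40),C(0,-63,40),C(0,-99,40)])-[260,150])*5)
print(sense()["time_s"])
```

```text
False
[-0.   0.1  0. ] [ -3.  -15.4  -2.5]
far tip [[339.2, 22.3]] knob inner/outer [[324.6, 155.9], [321.3, 186.0]] mark [[338.5, 32.1], [324.7, 157.9]]
-3 [292.2245365   95.02380983] [363.85847759 102.93175082]
0 [294.93327021  95.3806617 ] [366.55310631 103.18076472]
3 [297.63897248  95.67812021] [369.2512721  103.49031463]
side tip [[308.79726241 178.30119327]
 [327.68472217 224.56055825]]
scene (crop px) tip,far face,knob [[462.49843774 255.47310734]
 [438.40640596 258.38654439]
 [246.82591214 281.55542861]
 [191.44697671 288.25309031]]
39.9333
```

View pics/l1.png

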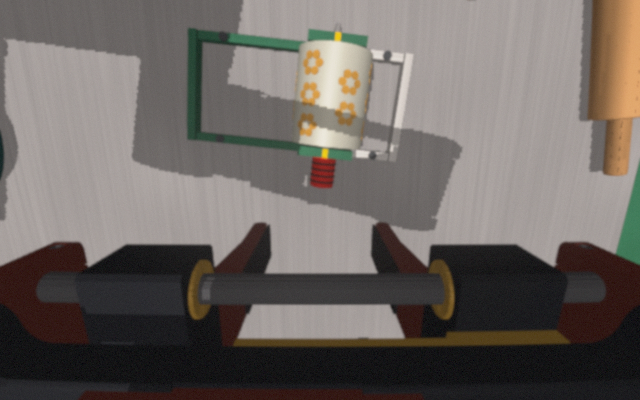

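View pics/l1s.png

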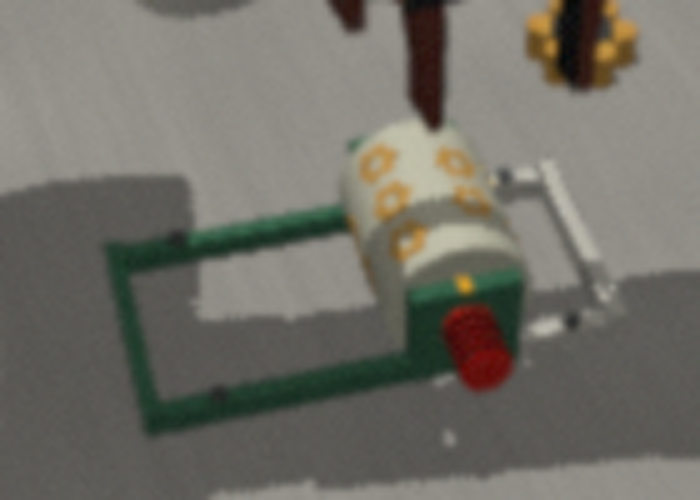

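View pics/l1c.png

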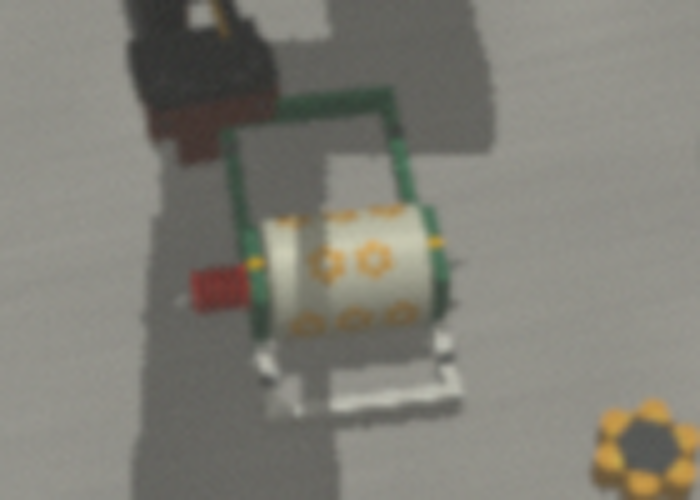

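The knob sits against the near cheek and the tip shows beyond the far one at (339,24), predicted 22. The drum edges look about 3 px to the right, so I'll check that more closely.

```bash
python3 - <<'E'
from h import *
from scipy.optimize import least_squares
movep([545,-5,200],down(0));wait(.4)
s1=sense();c,T=shot("wrist","m1");pickle.dump((c,T),open("r4.pkl","wb"))
im=cv2.resize(c["color"][60:225,165:425],None,fx=3,fy=3,interpolation=cv2.INTER_CUBIC);cv2.imwrite("pics/m1z.png",im)
s=sense();print(s["time_s"],np.round(s["ft_force"],1))
E
python3 meas.py
```

```text
40.75 [-0.3 -0.7 -1.1]
cradle now [ 5.55200092e+02  3.42243787e+01 -1.06639482e-01] [ 5.53747986e+02  3.53754565e+01 -1.06344777e-01]
[-0.9 -0.4 -0.1  0.5  0.4 -0.   0.4 -0.1  0.4  0.4 -0.3 -0.6  0.3 -0.3
 -0.1  0.7]
-4 [363. 587. 370. 599. 377. 611.]
-2 [369. 592. 376. 604. 383. 617.]
0 [375. 598. 382. 610. 389. 623.]
2 [380. 603. 387. 616. 395. 629.]
4 [386. 609. 393. 622. 401. 635.]
```

View pics/m1z.png

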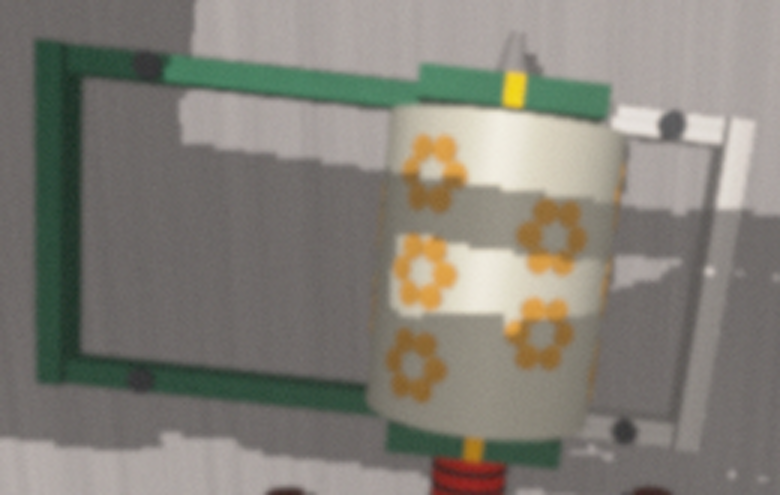

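```bash
sed -i 's/^Q=.*/Q=np.array([(36,40),(36,383),(756,119),(697,452),(514,72),(474,461),(610,85),(559,467)])\/3+[165,60]/' meas.py; python3 meas.py
python3 - <<'E'
import cv2
im=cv2.imread("pics/m1z.png")
for y in(264,287): print(y,[ (x,im[y,x].tolist()) for x in list(range(362,394,3))],[ (x,im[y,x].tolist()) for x in range(596,624,3)])
E
```

```text
cradle now [ 5.53491518e+02  3.54953921e+01 -1.05918485e-01] [ 5.53747986e+02  3.53754565e+01 -1.06344777e-01]
[-1.4 -0.5 -0.3  0.6  0.5 -0.3  0.7  0.2  0.5  0.2 -0.6 -0.1  0.5 -0.4
 -0.   0.9]
-4 [358. 582. 365. 594. 372. 606.]
-2 [364. 588. 371. 600. 378. 612.]
0 [370. 593. 377. 605. 384. 618.]
2 [375. 599. 382. 611. 390. 624.]
4 [381. 604. 388. 617. 396. 630.]
264 [(362, [104, 107, 113]), (365, [105, 106, 111]), (368, [103, 105, 111]), (371, [103, 105, 109]), (374, [101, 104, 108]), (377, [99, 106, 109]), (380, [99, 106, 111]), (383, [99, 108, 112]), (386, [104, 113, 117]), (389, [106, 119, 127]), (392, [103, 130, 151])] [(596, [138, 150, 157]), (599, [130, 141, 148]), (602, [118, 132, 139]), (605, [107, 128, 140]), (608, [99, 123, 143]), (611, [102, 118, 135]), (614, [125, 132, 141]), (617, [150, 154, 161]), (620, [158, 161, 169]), (623, [159, 162, 170])]
287 [(362, [104, 106, 112]), (365, [105, 107, 113]), (368, [102, 107, 112]), (371, [95, 103, 111]), (374, [89, 102, 113]), (377, [92, 103, 112]), (380, [96, 106, 111]), (383, [101, 111, 114]), (386, [110, 120, 123]), (389, [129, 141, 145]), (392, [151, 164, 171])] [(596, [131, 146, 151]), (599, [122, 141, 154]), (602, [98, 129, 151]), (605, [87, 117, 142]), (608, [100, 116, 132]), (611, [123, 127, 136]), (614, [134, 136, 144]), (617, [136, 139, 145]), (620, [131, 133, 139]), (623, [127, 130, 136])]
```

The drum is at about +0.3 mm, the pin is home, and the arm is clear. Handing in.

```bash
python3 -c "
from station import *
print(close_job(),sense()['time_s'])"
```

```text
the job is handed in; nothing more can be done
the job is handed in; nothing more can be done
```

The job is handed in at about 41 s of the 69 s allowed, with the axle pin home through both cheeks and the drum. There was no verdict, so the checks below are mine.

- **Drum:** I rolled it onto the mark with six short strokes of the closed fingertips on its top. It measured about -0.8 mm from the line before the pin went in, and about +0.3 mm at the end, to roughly ±1.5 mm. The first reading in the last look seemed a few millimetres off, but that was a camera offset. It disappeared when I measured against the cradle in the same picture.
- **Pin, first stage:** I took the pin by its shaft and slid it through the right cheek until the tip was about 28 mm past the middle. It met no resistance. I let go there, and the knob sagged about 6 mm.
- **Pin, pushed home:** I took the pin by the knob, levelled it and pushed until the force rose to about 15 N, at the position where the knob should meet the cheek. The last pictures show the knob against the cheek and the tip out of the far cheek within about 2 px of where it should be.
- **Bystanders:** Nothing the arm did came near the tin, cutter or scraper. I did not measure their positions again at the end.

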